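# Tilt a loaded movement holder to its mark on the stud

### The job

A watch movement has been loaded into the small metal tilt holder for an inclined test: press the holder's lid shut, then grip the holder by its two sides and set its foot level on the round-topped stud of the wooden block, centred on the stud and in line with it, the dial still facing the robot's side. Keeping the foot lightly on the stud, rock the holder sideways until its swinging pointer settles on the mark tab at the edge of the dial. Finish while still holding it there, at rest, on the stud; do not let go, and leave the other things on the bench alone.

Things in the scene. Friction and masses are not known exactly. Their poses are not given: they have to be found in the camera images.
- holder: loose aluminium tilt holder, 0.3 to 0.5 kg, 64 (x) x 50 (y) x 72 mm, flat foot, lidded pocket in its top. Origin: centre of the underside; z up, x from the white dial plate (56 mm wide, front, -x) back to the lid hinge, +y its left seen from the dial side. Starts upright on the bench, dial roughly to the robot. Grip the plain sides (y = +/-25 mm) 40 to 60 mm above the foot.
- holder_foot (a point): centre of the underside of the holder's foot (same point and axes as the holder)
- lid (a joint): lid hinge, rad: 0 shut, starts open at 0.45 to 0.8. Lid 46 mm wide, 4 mm thick; hinge line along the holder's y at x = +31 mm, 74 mm above the foot, free edge at the dial side, raised by opening. Shut, its top is 76 mm above the foot. Stiff hinge: stays where it is left; about 1 N straight down near the free edge shuts it.
- lid_edge (a point): middle of the lid's free edge, on its top face, 60 mm from the hinge line
- pointer (a joint): swinging pointer, rad: dark 40 mm pendulum needle with a round bob, pivot on the dial's centre line 64 mm above the foot. Hangs plumb by its weight, settles in about a second. 0 with the holder upright; reads +a when the holder is rolled by +a about its own x (left, +y, side raised; top leaning right, to -y, seen from the dial side).
- pointer_tip (a point): tip of the pointer, 40 mm from the pivot; its z axis points from the tip to the pivot
- mark (a joint): mark tab, rad: the angle about the pointer's pivot, same zero and sense as the pointer, where the tab is set: 0.16 to 0.38; it does not move during the job. Small dark wedge 8 mm wide at the dial's lower edge, right of centre seen from the dial side. The pointer is on the mark when both read the same.
- mark_tip (a point): point of the mark tab, 44 mm from the pivot; its z axis points to the pivot
- movement: brass watch movement 32x28x14 mm lying loose in the holder's pocket; origin at the centre of its underside, 50 mm above the holder's foot; the lid keeps it in
- stud_block: fixed wooden block 80 (x) x 70 (y) mm, 26 mm high with a step down to 18 mm on its +y side, carrying a horizontal steel stud: bar 60 mm long along the block's x, 16 mm thick, half-round top of 8 mm radius, crest 52 mm above the bench. Origin under the block's centre on the bench; z up.
- stud_top (a point): middle of the stud's crest, 52 mm above the bench; x runs along the stud. The centre line of the rounding is 8 mm below it.
- oil_bottle: bystander: small amber bottle, 31 mm wide, 60 mm high, origin at its underside
- chrono_case: bystander: round watch case 37 mm wide, 10 mm high, origin at its underside
- eye_loupe: bystander: black eye loupe 67x68x36 mm, origin at its underside

How it is judged:
On the way, in this order (a step that is already met when the one before it is completed fails the run):
1. the lid is shut over the movement while the holder stands on the bench (value of joint lid below 0.06 rad and height (world z) of holder_foot below 0.01 m), for 0.2 s.
2. the holder, gripped, stands level with its foot on the stud, centred and in line with it (contact force between holder and stud_block between 0.3 and 25 N and contact force between holder and the fingers above 2 N and angle between the x axis of holder and the x axis of stud_block, either way round below 0.26 rad and y of holder_foot in the frame of stud_top between -0.018 and 0.018 m and x of holder_foot in the frame of stud_top between -0.028 and 0.028 m and z of holder_foot in the frame of stud_top between -0.006 and 0.012 m and x of pointer_tip in the frame of stud_top below -0.005 m and value of joint lid below 0.06 rad and angle between holder's own z axis and vertical below 0.1 rad), for 0.2 s.
At the end, for the whole second after the job is handed in: Still gripped (over 2 N), foot on the stud (0.3 to 25 N), its centre within 18 mm across and 28 mm along the stud, in line within 15 degrees, dial at the stud's robot end, lid shut, movement inside, pointer at rest within 0.06 rad (3.4 degrees) of the mark tab (contact force between holder and stud_block between 0.3 and 25 N and contact force between holder and the fingers above 2 N and angle between the x axis of holder and the x axis of stud_block, either way round below 0.26 rad and y of holder_foot in the frame of stud_top between -0.018 and 0.018 m and x of holder_foot in the frame of stud_top between -0.028 and 0.028 m and z of holder_foot in the frame of stud_top between -0.006 and 0.012 m and x of pointer_tip in the frame of stud_top below -0.005 m and value of joint lid below 0.06 rad and z of movement in the frame of holder between 0.045 and 0.062 m and horizontal distance between movement and holder below 0.03 m and angle between the z axis of pointer_tip and the z axis of mark_tip, either way round below 0.06 rad and velocity of joint pointer between -0.2 and 0.2 rad/s and linear speed of holder below 0.02 m/s); the arm keeps its last pose, push and grip.
It fails at once if a bystander is moved by more than 2 cm (distance of any of oil_bottle, chrono_case, eye_loupe from where it was at the start of the episode above 0.02 m).
It fails at once if the holder is struck against or pressed on the stud with more than 90 N (contact force between holder and stud_block above 90 N).
It fails at once if the holder is tipped over (angle between holder's own z axis and vertical above 0.8 rad).
It also fails if it takes over 51 s, if anything falls off the work surface, if the arm or the gripper's body presses on something with over 40 N, if the wrist force passes 120 N, or if a joint passes its speed limit or range.

### The arm

A 6-joint arm with a two-finger parallel gripper is mounted at the origin on a cart in front of the work surface, level with it; the furniture and walls round the work are solid. World frame = base frame: x ahead of the robot, y to its left, z up, the work surface at z = 0. Lengths are in m, angles in rad, forces in N, time in s.
With the tool pointing down it reaches from about 0.325 to 0.775 m from the base axis. Payload 5.5 kg.
Tool frame: the origin (TCP) lies on the centre line of the jaws, within the pads' length; the fingertips stand 19 mm ahead of it and the grasp point (between the pads) is the TCP; z points along the fingers, y is the direction in which the jaws open and shut (so a half turn about z gives the same grasp; the last joint's range is limited). The gripper opens to 85 mm and grips with 20 to 120 N. Pads are 22 mm wide; open, the fingers measure 114 mm over their backs; the gripper's body (76 mm by 85 mm) begins 54 mm behind the grasp point. The pads swing forward as they close: fully open they stand 13 mm farther back than shut.
Start: joints at [-1.182, 0.091, 1.231, -0, 1.82, -0.057], TCP at [0.259, -0.541, 0.25] pointing down, gripper open.
Joint ranges: [-2.87, 2.87], [-0.86, 2.18], [0.17, 2.46], [-1.51, 4.65], [0.06, 2.69], [-2.65, 2.65]. Speed limits (rad/s): [2.57, 2.57, 3.01, 3.14, 3.14, 3.14].

### API

Orientations are given as [roll, pitch, yaw] about the fixed x, y, z axes, in that order (R = Rz(yaw) Ry(pitch) Rx(roll)).
In Python, from rig import ctrl gives the robot as it stands.
- The arm moves only by the tool apply_moves, never from a script. Its argument "series" is one flat list of numbers, 7 for each row, row after row: the shift along the tool's x, y, z in m, then the turn, a rotation vector about the tool's x, y, z in degrees, then the opening, from 0 (shut) to 1 (fully open). In form: [tx, ty, tz, ax, ay, az, fingers, tx, ty, tz, ax, ay, az, fingers, ...]. A call has 1 to 10 rows; each row is the pose to reach, as a shift and turn from the pose commanded when the call began, along the tool's axes at that moment; what a row does not reach only later rows make up. A row lasts 1/8 s, in which the tool goes at most 62.5 mm and 10.7 degrees, less where a joint would pass 70% of its speed; a pose out of reach is approached as far as the arm can. A call with a gripper value outside its range is refused whole. The fingers move at their own pace and stop on an object; "newtons" is the grip in N (left out, the last holds). Time passes only in rows, so rows that repeat a pose let the fingers close. It gives the time, the measured TCP pose, the force and the opening at its end, in the units of the state.
- ctrl.get_state(): the state, without advancing time (a new reading comes with each control period).
- ctrl.capture(name): name is "scene" or "side" or "wrist"; returns (picture, depth): 384x512x3 uint8, blue, green, red; 384x512 float32, m along the optical axis (not along the pixel's ray), 0 where there is no reading.
- ctrl.calibration(name): a dict with "mtx" (3x3 intrinsics, pixels), "k1" (the pictures are not rectified: a ray, as slopes to the right and down, at radius r is drawn at 1 + k1 r^2 times it, then the intrinsics apply), "eye" and "rotation" of the camera in the world; the wrist camera has in their place "T_tool_cam" (4x4, takes a point from camera to tool coordinates, whose origin is the TCP and whose axes are the flange's). Camera axes: x right, y up, looking along -z (the intrinsics and any distortion apply to the point x, -y, -z); pixel columns grow to the right and rows downward; lengths in m; the calibration is good to about 2 mm. A picture is of the moment at which its call begins: read the wrist's pose just before it. calibration takes no time and is no camera call.
- ctrl.hand_in(): hands the job in, once; it reports no verdict.
Trained networks look in the newest picture that a camera, given by its name, has taken for a name from the list of things; names that differ only in an ending like _2 or _b are one class to them, and where a whole thing is asked for, a point or a joint stands for the part that bears it (a point fixed in the world has none). Each returns a list of dicts, best first, with "conf" (0 to 1); they miss things now and then, are a little off and sometimes report something else, mostly with a low value. They report only what shows in the picture. A call takes as long as a camera call.
- ctrl.find_in(thing, camera): "point" ([column, row] in pixels, amid what is visible of it).
- ctrl.cut_out(thing, camera): "pixels" (384x512 bool, what is visible of it) and "point" ([column, row] in pixels, amid what is visible of it).
- ctrl.spot_point(thing, camera): "point" ([column, row] in pixels: a listed point, or the origin of a listed thing).
The state is a dict: "clock": time; "joint_positions": joint angles; "joint_vel": joint speeds; "tau": joint torques, N m; "ee_pos": TCP position; "eef_rot": TCP orientation; "force": force on the tool from outside, world axes, zero at the start; "moment": the same for the moment, N m; "finger_gap": opening from 0.0 (shut) to 1.0 (fully open).
Only numpy, scipy, OpenCV 4.12 (cv2) and the standard library are available. Lean on these libraries where they do the work, as an engineer would, in place of code of your own. Each camera call takes 0.05 s, during which the arm holds its last target. There are 200 camera calls.

## Working session

There is one attempt and no reset: what is moved stays moved. The work goes in short steps, Python scripts to look and compute and a tool call to move; the robot and the scene stay as the last step left them, time stands still between calls to the robot, and variables do not carry over. Pictures are saved under pics/ and viewed, about 8 in all and at most 12, crops included, and the job is handed in when it is done.

Besides the shell and the picture viewer there is one more tool, called after "Emit:" as a command line: name --argument value ..., lists and objects as JSON in quotes. apply_moves: Moves the arm, as the interface text tells. Its arguments: {"type":"object","properties":{"series":{"type":"array"},"newtons":{"type":"number"}},"required":["series"]}

```bash
ls; mkdir -p pics
cat > h.py <<'E'
import numpy as np, cv2
from rig import ctrl
from scipy.spatial.transform import Rotation as R
def cam(name,st=None):
    c=ctrl.calibration(name); K=np.array(c["mtx"])
    if name=="wrist":
        st=st or ctrl.get_state(); T=np.eye(4); T[:3,:3]=R.from_euler('xyz',st["eef_rot"]).as_matrix(); T[:3,3]=st["ee_pos"]
        T=T@np.array(c["T_tool_cam"]); return K,c["k1"],T[:3,3],T[:3,:3]
    return K,c["k1"],np.array(c["eye"]),np.array(c["rotation"])
def rays(px,name,st=None):
    K,k1,e,Rm=cam(name,st); px=np.atleast_2d(np.float64(px))
    n=cv2.undistortPoints(px[:,None],K,np.array([k1,0,0,0.]))[:,0]
    return e,np.c_[n[:,0],-n[:,1],-np.ones(len(n))]@Rm.T   # depth * dir
def deproj(px,depth,name,st=None):
    e,d=rays(px,name,st); return e+d*np.asarray(depth)[:,None]
def on_z(px,z,name,st=None):
    e,d=rays(px,name,st); return e+d*((z-e[2])/d[:,2])[:,None]
def proj(P,name,st=None):
    K,k1,e,Rm=cam(name,st); p=(np.atleast_2d(P)-e)@Rm; x=np.c_[p[:,0],-p[:,1]]/-p[:,2:]
    x=x*(1+k1*(x**2).sum(1))[:,None]; return x@K[:2,:2].T+K[:2,2]
def mpts(m,depth,name,st=None):
    v,u=np.nonzero(m&(depth>0)); return deproj(np.c_[u,v],depth[v,u],name,st)
E
python3 - <<'E'
from h import *
ims=[]
for n in ["scene","side"]:
    im,d=ctrl.capture(n); np.save(f"{n}_d.npy",d); cv2.imwrite(f"{n}0.png",im)
    for t in ["holder","stud_block","lid","oil_bottle","chrono_case","eye_loupe"]:
        r=ctrl.cut_out(t,n)
        if not r: print(n,t,None); continue
        P=mpts(r[0]["pixels"],d,n); print(n,t,round(r[0]["conf"],2),np.round(r[0]["point"]),len(P),np.percentile(P,[3,50,97],axis=0).round(3).tolist() if len(P) else '')
        np.save(f"{n}_{t}.npy",P)
    for t in ["holder_foot","lid_edge","mark_tip","pointer_tip","stud_top"]:
        r=ctrl.spot_point(t,n); print(n,t,[(round(x["conf"],2),np.round(x["point"],1).tolist()) for x in r[:2]])
    ims.append(im)
cv2.imwrite("pics/a.png",cv2.resize(np.vstack(ims),None,fx=.78,fy=.78)); print(ctrl.get_state())
E
```

```text
picsTraceback (most recent call last):
  File "<stdin>", line 8, in <module>
  File "h.py", line 22, in mpts
    v,u=np.nonzero(m&(depth>0)); return deproj(np.c_[u,v],depth[v,u],name,st)
                                        ~~~~~~^^^^^^^^^^^^^^^^^^^^^^^^^^^^^^^
  File "h.py", line 15, in deproj
    e,d=rays(px,name,st); return e+d*np.asarray(depth)[:,None]
                                 ~^~~~~~~~~~~~~~~~~~~~~~~~~~~~
ValueError: operands could not be broadcast together with shapes (3,) (891,891)
```

```bash
sed -i 's/np.array(c\["rotation"\])$/RM(c["rotation"])/' h.py; sed -i '4i def RM(r):\n    r=np.array(r); return r if r.shape==(3,3) else R.from_euler("xyz",r).as_matrix()' h.py
python3 - <<'E'
from h import *
for n in ["scene","side"]: c=ctrl.calibration(n); print(c["eye"],c["rotation"])
ims=[]
for n in ["scene","side"]:
    im,d=ctrl.capture(n); np.save(f"{n}_d.npy",d); cv2.imwrite(f"{n}0.png",im)
    for t in ["holder","stud_block","lid","oil_bottle","chrono_case","eye_loupe"]:
        r=ctrl.cut_out(t,n)
        if not r: print(n,t,None); continue
        P=mpts(r[0]["pixels"],d,n); print(n,t,round(r[0]["conf"],2),np.round(r[0]["point"]),len(P),np.percentile(P,[3,50,97],axis=0).round(3).tolist() if len(P) else '')
        np.save(f"{n}_{t}.npy",P)
    for t in ["holder_foot","lid_edge","mark_tip","pointer_tip","stud_top"]:
        r=ctrl.spot_point(t,n); print(n,t,[(round(x["conf"],2),np.round(x["point"],1).tolist()) for x in r[:2]])
    ims.append(im)
cv2.imwrite("pics/a.png",cv2.resize(np.vstack(ims),None,fx=.78,fy=.78)); print(ctrl.get_state())
E
```

```text
[-0.21234027  0.52705051  1.05905367] [ 0.74634291 -0.00845144 -2.18397671]
[0.3131395  0.89607293 0.7881065 ] [ 0.93245341 -0.00575025 -2.90719095]
scene holder 0.67 [212. 226.] 194 [[0.465, 0.141, 0.072], [0.493, 0.163, 0.091], [0.519, 0.182, 0.105]]
scene stud_block 0.79 [309. 196.] 588 [[0.443, -0.195, 0.007], [0.473, -0.157, 0.023], [0.516, -0.13, 0.053]]
scene lid 0.47 [214. 228.] 255 [[0.464, 0.098, 0.001], [0.492, 0.159, 0.09], [0.56, 0.182, 0.105]]
scene oil_bottle 0.46 [165. 218.] 213 [[0.629, 0.224, 0.002], [0.636, 0.239, 0.038], [0.652, 0.251, 0.063]]
scene chrono_case 0.46 [149. 293.] 126 [[0.448, 0.36, 0.004], [0.463, 0.375, 0.008], [0.477, 0.388, 0.011]]
scene eye_loupe None
scene holder_foot [(0.61, [220.3, 249.3])]
scene lid_edge [(0.75, [219.3, 232.7])]
scene mark_tip []
scene pointer_tip [(0.54, [226.9, 253.2])]
scene stud_top [(0.86, [314.8, 187.7])]
side holder 0.67 [251. 249.] 1076 [[0.451, 0.138, 0.003], [0.484, 0.181, 0.063], [0.518, 0.189, 0.103]]
side stud_block 0.85 [275. 184.] 505 [[0.445, -0.183, 0.006], [0.481, -0.155, 0.022], [0.519, -0.129, 0.053]]
sid
[... 601 characters left out ...]
259.5, 230.9])]
{'clock': 1.3, 'joint_positions': array([-1.18171967e+00,  9.11152165e-02,  1.23070133e+00, -2.18771706e-05,
        1.81978158e+00, -5.66876695e-02]), 'joint_vel': array([ 1.25057124e-03,  1.37332861e-03, -1.57806294e-04, -1.70647834e-05,
        2.64885529e-04,  3.89747760e-04]), 'tau': array([-1.73230485e-03, -4.58473778e+01, -4.18089008e+01, -3.00993215e-04,
        1.00874753e-03,  6.11871292e-05]), 'ee_pos': array([ 0.25869525, -0.54138828,  0.25026535]), 'eef_rot': array([-3.14158599e+00,  2.08584638e-05,  4.45758933e-01]), 'force': array([-0.64174271,  0.61195904,  0.41790907]), 'moment': array([-0.04689262,  0.01273061,  0.03086007]), 'finger_gap': 1.002648873827533}
```

View pics/a.png

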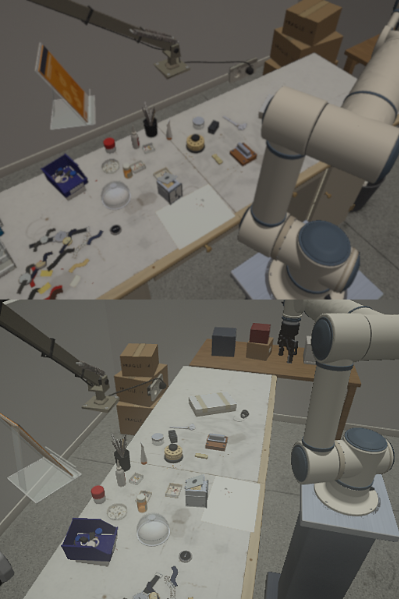

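Run:
```python
from h import *
print(np.round(ctrl.calibration("wrist")["T_tool_cam"],4), ctrl.calibration("wrist")["mtx"])
for n in ["scene","side"]:
    for t,lo,hi in [("lid",.07,.12),("stud_block",.015,.032),("stud_block",.04,.06)]:
        P=np.load(f"{n}_{t}.npy"); P=P[(P[:,2]>lo)&(P[:,2]<hi)]
        print(n,t,lo,len(P),cv2.minAreaRect(np.float32(P[:,:2]*1000)))
    for z,t in [(.0,"holder_foot"),(.052,"stud_top"),(.1,"lid_edge")]:
        r=ctrl.spot_point(t,n); print(t,on_z([r[0]["point"]],z,n).round(3) if r else '')
```

```text
[[-2.000e-04  9.555e-01  2.950e-01  7.490e-02]
 [ 1.000e+00  6.000e-04 -1.200e-03  5.000e-04]
 [-1.300e-03  2.950e-01 -9.555e-01 -1.234e-01]
 [ 0.000e+00  0.000e+00  0.000e+00  1.000e+00]] [[283.59972095   0.         261.08870305]
 [  0.         283.59972095 185.36331478]
 [  0.           0.           1.        ]]
scene lid 0.07 223 ((491.9200744628906, 160.01939392089844), (58.34955596923828, 48.170780181884766), 8.897237777709961)
scene stud_block 0.015 349 ((481.7910461425781, -164.92715454101562), (82.09444427490234, 71.30138397216797), 0.6806372404098511)
scene stud_block 0.04 104 ((479.4247741699219, -163.64501953125), (57.52736282348633, 14.638022422790527), 0.46674844622612)
holder_foot [[0.483 0.151 0.   ]]
stud_top [[ 0.48  -0.173  0.052]]
lid_edge [[0.463 0.161 0.1  ]]
side lid 0.07 281 ((491.20367431640625, 162.3517608642578), (56.794925689697266, 47.876792907714844), 7.047995090484619)
side stud_block 0.015 254 ((482.7291259765625, -161.2893524169922), (80.26834106445312, 69.69187927246094), 1.289081335067749)
side stud_block 0.04 105 ((482.97100830078125, -163.25775146484375), (17.26350975036621, 60.3759880065918), 89.3277587890625)
holder_foot [[0.488 0.159 0.   ]]
stud_top [[ 0.483 -0.163  0.052]]
lid_edge [[0.472 0.16  0.1  ]]
```

Emit:
apply_moves --series '[0.307, -0.337, 0.019, 0, 0, -101.5, 0, 0.307, -0.337, 0.019, 0, 0, -101.5, 0, 0.307, -0.337, 0.019, 0, 0, -101.5, 0, 0.307, -0.337, 0.019, 0, 0, -101.5, 0, 0.307, -0.337, 0.019, 0, 0, -101.5, 0, 0.307, -0.337, 0.019, 0, 0, -101.5, 0, 0.307, -0.337, 0.019, 0, 0, -101.5, 0, 0.307, -0.337, 0.019, 0, 0, -101.5, 0, 0.307, -0.337, 0.019, 0, 0, -101.5, 0, 0.307, -0.337, 0.019, 0, 0, -101.5, 0]' --newtons 30

```text
clock: 2.85
ee_pos: [0.3905, -0.1044, 0.2315]
eef_rot: [3.141, 0.0, 2.223]
force: [-0.1, 0.2, -0.7]
finger_gap: -0.006
```

Emit:
apply_moves --series '[0.1615, 0.2214, 0.0115, 0, 0, -60.9, 0, 0.1615, 0.2214, 0.0115, 0, 0, -60.9, 0, 0.1615, 0.2214, 0.0115, 0, 0, -60.9, 0, 0.1615, 0.2214, 0.0115, 0, 0, -60.9, 0, 0.1615, 0.2214, 0.0115, 0, 0, -60.9, 0, 0.1615, 0.2214, 0.0115, 0, 0, -60.9, 0, 0.1615, 0.2214, 0.0115, 0, 0, -60.9, 0]'

```text
clock: 3.72
ee_pos: [0.4698, 0.1577, 0.2197]
eef_rot: [-3.142, -0.0, -3.003]
force: [0.0, 0.8, -0.1]
finger_gap: 0.002
```

Run:
```python
from h import *
n="wrist"; st=ctrl.get_state(); print(st["ee_pos"],st["eef_rot"],np.abs(st["joint_vel"]).max())
im,d=ctrl.capture(n); cv2.imwrite("pics/w1.png",im)
e=cam(n,st)[2]
for t in ["holder","lid"]:
    r=ctrl.cut_out(t,n)
    if r: 
        P=mpts(r[0]["pixels"],d,n,st); Q=P[P[:,2]>.065]; print(t,r[0]["conf"],len(P),np.percentile(P,[3,50,97],axis=0).round(3).tolist(),cv2.minAreaRect(np.float32(Q[:,:2]*1000)))
for t in ["holder_foot","lid_edge","mark_tip","pointer_tip","lid","mark","pointer"]:
    r=ctrl.spot_point(t,n)
    for x in r[:2]:
        p=x["point"]; u,v=np.int32(np.round(p)); dd=d[v,u]
        print(t,round(x["conf"],2),np.round(p,1),deproj([p],[dd],n,st).round(4), on_z([p],0,n,st).round(3))
```

```text
[0.46978267 0.15770701 0.21969257] [-3.14150044e+00 -2.04499782e-04 -3.00331875e+00] 0.054015675880720385
holder 0.97 3906 [[0.453, 0.13, 0.005], [0.472, 0.157, 0.081], [0.515, 0.181, 0.103]] ((488.9407958984375, 157.566650390625), (72.3781509399414, 56.34199142456055), 7.453133583068848)
lid 0.85 2090 [[0.466, 0.138, 0.079], [0.489, 0.159, 0.093], [0.517, 0.182, 0.104]] ((490.44921875, 158.8693389892578), (64.05571746826172, 47.551414489746094), 9.462799072265625)
lid_edge 0.86 [258.4 183.8] [[0.4673 0.154  0.1037]] [[0.499 0.157 0.   ]]
mark_tip 0.42 [247.8 153.1] [[0.4575 0.1395 0.0201]] [[0.461 0.139 0.   ]]
pointer_tip 0.5 [261.2 154.3] [[0.4536 0.1546 0.0371]] [[0.461 0.156 0.   ]]Traceback (most recent call last):
  File "<stdin>", line 10, in <module>
ValueError: it knows: chrono_case, eye_loupe, holder, holder_foot, lid_edge, mark_tip, movement, oil_bottle, pointer_tip, stud_block, stud_top
```

View pics/w1.png

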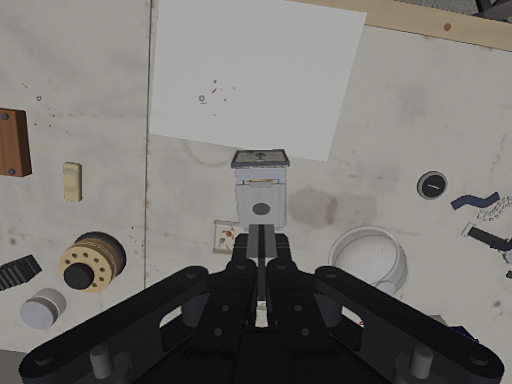

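Emit:
apply_moves --series '[0, 0, 0.05, 0, 0, 0, 0, 0, 0, 0.09, 0, 0, 0, 0, 0, 0, 0.1, 0, 0, 0, 0, 0, 0, 0.108, 0, 0, 0, 0, 0, 0, 0.116, 0, 0, 0, 0, 0, 0, 0.122, 0, 0, 0, 0, 0, 0, 0.1245, 0, 0, 0, 0, 0, 0, 0.1245, 0, 0, 0, 0]'

```text
clock: 5.08
ee_pos: [0.47, 0.1574, 0.0956]
eef_rot: [3.142, 0.0, -3.003]
force: [-0.4, -0.4, -1.1]
finger_gap: -0.001
```

Emit:
apply_moves --series '[0, 0, 0.0015, 0, 0, 0, 0, 0, 0, 0.002, 0, 0, 0, 0, 0, 0, 0.002, 0, 0, 0, 0]'

```text
clock: 5.45
ee_pos: [0.4701, 0.1574, 0.0951]
eef_rot: [3.141, 0.001, -3.003]
force: [-3.9, -0.9, 7.8]
finger_gap: 0.003
```

Emit:
apply_moves --series '[0, 0, -0.04, 0, 0, 0, 0, 0, 0, -0.1, 0, 0, 0, 1, 0, 0, -0.1, 0, 0, 0, 1, 0, 0, -0.1, 0, 0, 0, 1, 0, 0, -0.1, 0, 0, 0, 1]'

```text
clock: 6.08
ee_pos: [0.4692, 0.1572, 0.1914]
eef_rot: [-3.141, -0.003, -3.003]
force: [-0.2, 0.1, 0.1]
finger_gap: 0.846
```

Run:
```python
from h import *
n="wrist"; st=ctrl.get_state(); print(st["ee_pos"],st["finger_gap"])
im,d=ctrl.capture(n); np.savez("w2.npz",im=im,d=d)
cv2.imwrite("pics/w2.png",np.hstack([im[100:300,150:350].repeat(3,0).repeat(3,1)]))
for t in ["holder"]:
    r=ctrl.cut_out(t,n)
    if r: 
        P=mpts(r[0]["pixels"],d,n,st); Q=P[P[:,2]>.065]; print(t,r[0]["conf"],len(P),np.percentile(P,[3,50,97],axis=0).round(3).tolist(),cv2.minAreaRect(np.float32(Q[:,:2]*1000)))
for t in ["holder_foot","lid_edge","mark_tip","pointer_tip"]:
    r=ctrl.spot_point(t,n)
    for x in r[:2]:
        p=x["point"]; u,v=np.int32(np.round(p)); dd=d[v,u]
        print(t,round(x["conf"],2),np.round(p,1),deproj([p],[dd],n,st).round(4))
```

```text
[0.4691835  0.15717046 0.19138313] 0.8456753046547074
holder 0.8 4839 [[0.453, 0.131, 0.007], [0.478, 0.158, 0.076], [0.52, 0.183, 0.077]] ((488.637939453125, 158.09500122070312), (72.06964874267578, 57.95954132080078), 7.522677898406982)
holder_foot 0.52 [446.2 192.4] [[0.4669 0.3728 0.0068]]
lid_edge 0.82 [260.  180.8] [[0.4633 0.1544 0.0759]]
mark_tip 0.59 [248.7 162.9] [[0.4588 0.1419 0.0314]]
pointer_tip 0.59 [262.  159.8] [[0.453  0.1548 0.0349]]
pointer_tip 0.3 [259.6 183.7] [[0.4659 0.1544 0.0761]]
```

View pics/w2.png

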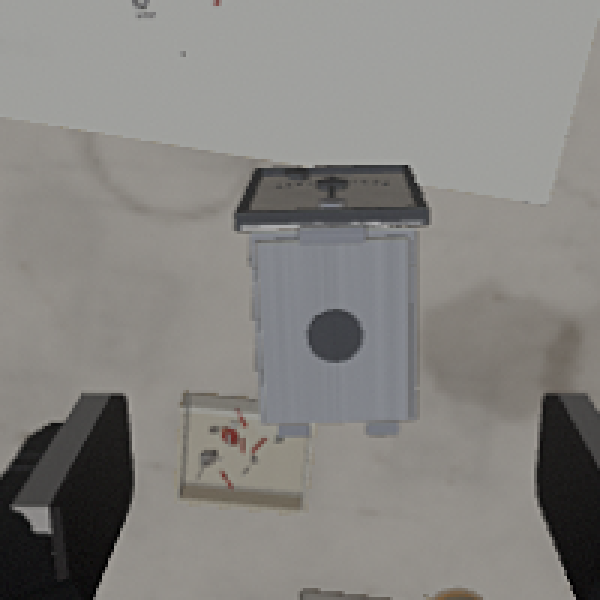

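Emit:
apply_moves --series '[-0.021, -0.002, 0.03, 0, 0, 0, 1, -0.021, -0.002, 0.07, 0, 0, 0, 1, -0.021, -0.002, 0.12, 0, 0, 0, 1, -0.021, -0.002, 0.146, 0, 0, 0, 1, -0.021, -0.002, 0.146, 0, 0, 0, 0.8, -0.021, -0.002, 0.146, 0, 0, 0, 0.3, -0.021, -0.002, 0.146, 0, 0, 0, 0.3, -0.021, -0.002, 0.146, 0, 0, 0, 0.3, -0.021, -0.002, 0.146, 0, 0, 0, 0.3]' --newtons 60

```text
clock: 7.5
ee_pos: [0.4921, 0.1588, 0.0494]
eef_rot: [3.141, 0.004, -3.003]
force: [0.3, 1.6, 5.9]
finger_gap: 0.577
```

Emit:
apply_moves --series '[0, 0, -0.03, 0, 0, 0, 0.3, 0, 0, -0.08, 0, 0, 0, 0.3, 0.002, -0.015, -0.12, 0, 0, 0, 0.3, 0.009, -0.06, -0.12, 0, 0, 1, 0.3, 0.018, -0.115, -0.12, 0, 0, 3, 0.3, 0.028, -0.175, -0.12, 0, 0, 4, 0.3, 0.036, -0.23, -0.12, 0, 0, 6, 0.3, 0.045, -0.282, -0.12, 0, 0, 7.3, 0.3, 0.05, -0.312, -0.12, 0, 0, 7.3, 0.3, 0.05, -0.317, -0.12, 0, 0, 7.3, 0.3]'

```text
clock: 8.75
ee_pos: [0.484, -0.1646, 0.1657]
eef_rot: [3.141, -0.003, -3.134]
force: [0.1, 0.1, -5.1]
finger_gap: 0.58
```

Run:
```python
from h import *
n="wrist"; st=ctrl.get_state(); print(st["ee_pos"],st["eef_rot"],st["force"],st["finger_gap"])
im,d=ctrl.capture(n); np.savez("w3.npz",im=im,d=d); ims=[im]
for t in ["holder","stud_block"]:
    r=ctrl.cut_out(t,n)
    if r:
        P=mpts(r[0]["pixels"],d,n,st); print(t,r[0]["conf"],len(P),np.percentile(P,[3,50,97],axis=0).round(3).tolist())
for t in ["lid_edge","mark_tip","pointer_tip","stud_top"]:
    r=ctrl.spot_point(t,n)
    for x in r[:2]:
        p=x["point"]; u,v=np.int32(np.round(p)); dd=d[v,u]
        print(t,round(x["conf"],2),np.round(p,1),deproj([p],[dd],n,st).round(4))
T=np.array(ctrl.calibration(n)["T_tool_cam"])
ims=[im[60:260,130:390].repeat(3,0).repeat(3,1)]
cv2.imwrite("pics/w3.png",ims[0])
for n in ["side","scene"]:
    im,d=ctrl.capture(n)
    for t,z in [("holder",0),("stud_block",0)]:
        r=ctrl.cut_out(t,n)
        if r:
            P=mpts(r[0]["pixels"],d,n); print(n,t,round(r[0]["conf"],2),len(P),np.percentile(P,[3,50,97],axis=0).round(3).tolist())
```

```text
[ 0.48402195 -0.16455421  0.16568127] [ 3.14119577 -0.00324656 -3.13384115] [ 0.06781539  0.13064628 -5.14863291] 0.5804180432586765
holder 0.81 19667 [[0.446, -0.191, 0.126], [0.46, -0.166, 0.192], [0.497, -0.141, 0.194]]
stud_block 0.64 1783 [[0.446, -0.199, 0.005], [0.454, -0.167, 0.025], [0.466, -0.134, 0.05]]
lid_edge 0.88 [259.4 226.5] [[ 0.4545 -0.1661  0.1929]]
mark_tip 0.63 [239.2 171.5] [[ 0.4485 -0.178   0.1334]]
mark_tip 0.2 [ 37.6 106.9] [[ 4.166e-01 -3.908e-01  3.000e-04]]
pointer_tip 0.92 [253.3 172.3] [[ 0.4457 -0.1697  0.1462]]
pointer_tip 0.17 [260.6 214.9] [[ 0.4501 -0.1657  0.1921]]
stud_top 0.3 [260.7 227.1] [[ 0.4545 -0.1657  0.1933]]
side holder 0.93 599 [[0.445, -0.368, 0.016], [0.47, -0.138, 0.16], [0.558, -0.131, 0.197]]
side stud_block 0.81 496 [[0.444, -0.185, 0.006], [0.481, -0.154, 0.022], [0.519, -0.129, 0.053]]
scene holder 0.8 679 [[0.445, -0.19, 0.122], [0.453, -0.154, 0.167], [0.506, -0.135, 0.197]]
scene stud_block 0.8 670 [[0.443, -0.197, 0.001], [0.475, -0.157, 0.022], [0.521, -0.13, 0.053]]
```

View pics/w3.png

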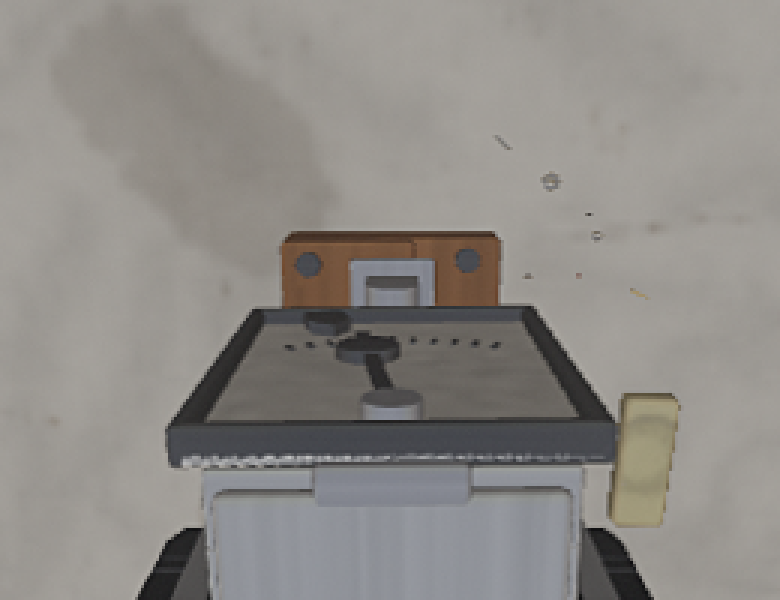

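Emit:
apply_moves --series '[0, 0.001, 0.025, 0, 0, 0, 0.3, 0, 0.001, 0.045, 0, 0, 0, 0.3, 0, 0.001, 0.056, 0, 0, 0, 0.3, 0, 0.001, 0.06, 0, 0, 0, 0.3, 0, 0.001, 0.062, 0, 0, 0, 0.3, 0, 0.001, 0.062, 0, 0, 0, 0.3]'

```text
clock: 10.15
ee_pos: [0.4855, -0.1618, 0.1059]
eef_rot: [-3.141, 0.001, -3.13]
force: [0.6, 0.4, -5.7]
finger_gap: 0.579
```

Emit:
apply_moves --series '[0, 0, 0.001, 0, 0, 0, 0.3, 0, 0, 0.002, 0, 0, 0, 0.3, 0, 0, 0.003, 0, 0, 0, 0.3, 0, 0, 0.003, 0, 0, 0, 0.3]'

```text
clock: 10.65
ee_pos: [0.4851, -0.1616, 0.1021]
eef_rot: [3.141, -0.0, -3.13]
force: [-0.6, 0.3, -5.1]
finger_gap: 0.579
```

Emit:
apply_moves --series '[0, 0, 0.001, 0, 0, 0, 0.3, 0, 0, 0.002, 0, 0, 0, 0.3, 0, 0, 0.002, 0, 0, 0, 0.3, 0, 0, 0.002, 0, 0, 0, 0.3]'

```text
clock: 11.15
ee_pos: [0.4853, -0.1616, 0.1011]
eef_rot: [-3.141, 0.001, -3.13]
force: [-3.4, 0.5, 2.8]
finger_gap: 0.581
```

Emit:
apply_moves --series '[0, 0, 0, 0, 0, 0, 0.3, 0, 0, 0, 0, 0, 0, 0.3, 0, 0, 0, 0, 0, 0, 0.3]'

```text
clock: 11.52
ee_pos: [0.4853, -0.1617, 0.1011]
eef_rot: [-3.141, 0.001, -3.13]
force: [-4.7, 2.2, 5.9]
finger_gap: 0.578
```

Run:
```python
from h import *
n="wrist"; st=ctrl.get_state(); print(st["clock"],st["ee_pos"],st["eef_rot"],st["force"],st["finger_gap"])
im,d=ctrl.capture(n); np.savez("w4.npz",im=im,d=d,**{k:st[k] for k in ("ee_pos","eef_rot")})
for t in ["lid_edge","mark_tip","pointer_tip","holder_foot"]:
    r=ctrl.spot_point(t,n)
    for x in r[:1]:
        p=x["point"]; u,v=np.int32(np.round(p)); dd=d[v,u]
        print(t,round(x["conf"],2),np.round(p,1),deproj([p],[dd],n,st).round(4))
r=ctrl.cut_out("holder",n); P=mpts(r[0]["pixels"],d,n,st); Q=P[(P[:,2]>np.percentile(P[:,2],50)-.003)]
print(np.percentile(Q,[1,50,99],axis=0).round(4).tolist(), cv2.minAreaRect(np.float32(Q[:,:2]*1000)))
# tilt of lid top plane
A=np.c_[Q[:,:2],np.ones(len(Q))]; print("slopes",np.linalg.lstsq(A,Q[:,2],rcond=None)[0][:2])
# dial points
c=im[120:240,170:350]; cv2.imwrite("pics/w4.png",cv2.resize(c,None,fx=4.4,fy=4.4,interpolation=cv2.INTER_CUBIC))
```

```text
11.525 [ 0.48529441 -0.16165574  0.10107403] [-3.14131875e+00  6.18846258e-04 -3.13038452e+00] [-4.73259614  2.23395077  5.87959647] 0.5781106193497623
lid_edge 0.74 [260.2 227.4] [[ 0.4555 -0.163   0.1292]]
mark_tip 0.6 [241.9 170.4] [[ 0.4484 -0.1735  0.0724]]
pointer_tip 0.59 [260.3 169.9] [[ 0.447  -0.1633  0.0763]]
[[0.4496, -0.185, 0.1245], [0.4733, -0.1625, 0.1279], [0.5001, -0.1402, 0.1293]] ((475.0801086425781, -162.5800323486328), (56.35503387451172, 55.932647705078125), 1.883984088897705)
slopes [ 0.01448267 -0.00057675]
```

View pics/w4.png

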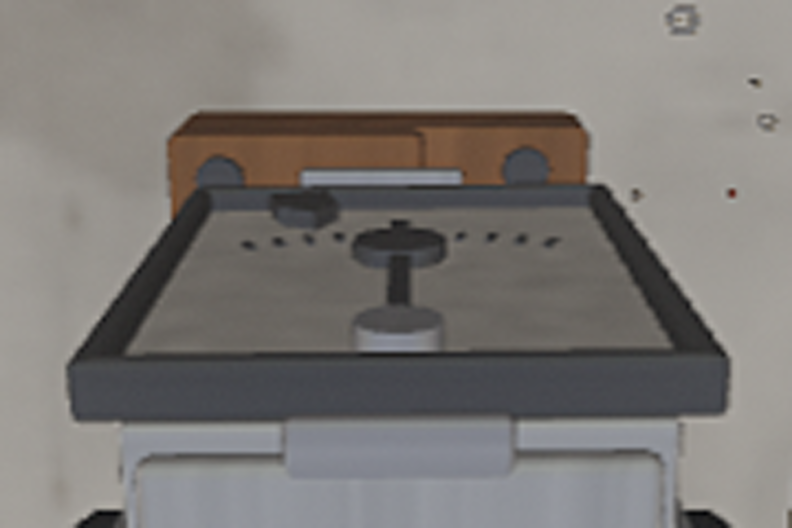

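Run:
```python
from h import *
w=np.load("w4.npz"); st={k:w[k] for k in ("ee_pos","eef_rot")}
cp=np.array([[248,245],[280,240],[309,238],[339,237],[460,236],[491,237],[521,239],[551,242],[400,222],[313,228],[305,205],[272,208],[338,210],[210,355],[590,355]],float)
px=(cp+.5)/4.4-.5+[170,120]
e,d=rays(px,"wrist",st)
foot=np.array([.4845,-.1625,.0522])
for xd in (.4495,.4525):
    P=e+d*((xd-e[0])/d[:,0])[:,None]
    y=P[:,1]-foot[1]; z=P[:,2]-foot[2]-.064
    print(xd); print(np.c_[y*1000,z*1000,np.hypot(y,z)*1000,np.degrees(np.arctan2(-y,-z))].round(1))
```

```text
0.4495
[[-19.  -37.3  41.9  27. ]
 [-15.4 -39.8  42.7  21.1]
 [-11.9 -40.9  42.6  16.2]
 [ -8.2 -41.5  42.3  11.2]
 [  6.8 -42.7  43.2  -9.1]
 [ 10.7 -42.4  43.7 -14.2]
 [ 14.4 -41.6  44.  -19.1]
 [ 17.9 -40.3  44.1 -24. ]
 [ -0.7 -49.5  49.5   0.8]
 [-11.8 -45.9  47.4  14.4]
 [-13.7 -58.4  60.   13.2]
 [-18.1 -56.5  59.3  17.7]
 [ -9.1 -55.7  56.5   9.2]
 [-17.9   1.   17.9  93.3]
 [ 17.   -0.1  17.  -89.8]]
0.4525
[[-20.4 -48.3  52.4  22.9]
 [-16.5 -51.   53.6  17.9]
 [-12.8 -52.2  53.7  13.7]
 [ -8.8 -52.9  53.6   9.5]
 [  7.4 -54.1  54.6  -7.8]
 [ 11.5 -53.7  55.  -12.1]
 [ 15.5 -52.9  55.1 -16.3]
 [ 19.3 -51.5  55.  -20.6]
 [ -0.7 -61.4  61.4   0.7]
 [-12.6 -57.5  58.9  12.4]
 [-14.7 -71.   72.5  11.7]
 [-19.4 -68.9  71.6  15.7]
 [ -9.7 -68.1  68.8   8.1]
 [-19.2  -7.1  20.5  69.8]
 [ 18.4  -8.2  20.1 -65.8]]
```

Emit:
apply_moves --series '[0, -0.002, 0, -2, 0, 0, 0.3, 0, -0.004, 0.0001, -4, 0, 0, 0.3, 0, -0.006, 0.0003, -6, 0, 0, 0.3, 0, -0.0079, 0.0006, -8, 0, 0, 0.3, 0, -0.0099, 0.0009, -10, 0, 0, 0.3, 0, -0.0119, 0.0012, -12, 0, 0, 0.3, 0, -0.0133, 0.0016, -13.5, 0, 0, 0.3, 0, -0.0144, 0.0018, -14.6, 0, 0, 0.3, 0, -0.0144, 0.0018, -14.6, 0, 0, 0.3, 0, -0.0144, 0.0018, -14.6, 0, 0, 0.3]'

```text
clock: 13.08
ee_pos: [0.4862, -0.1757, 0.1002]
eef_rot: [2.886, 0.003, -3.13]
force: [-2.2, 3.0, 9.1]
finger_gap: 0.58
```

Emit:
apply_moves --series '[0, 0, 0, 0, 0, 0, 0.3, 0, 0, 0, 0, 0, 0, 0.3, 0, 0, 0, 0, 0, 0, 0.3, 0, 0, 0, 0, 0, 0, 0.3, 0, 0, 0, 0, 0, 0, 0.3, 0, 0, 0, 0, 0, 0, 0.3]'

```text
clock: 13.82
ee_pos: [0.4863, -0.1757, 0.1002]
eef_rot: [2.886, 0.003, -3.13]
force: [-2.8, 3.6, 9.2]
finger_gap: 0.581
```

Run:
```python
from h import *
n="wrist"; st=ctrl.get_state(); print(st["clock"],st["ee_pos"],st["eef_rot"],st["force"],st["finger_gap"])
im,d=ctrl.capture(n); np.savez("w5.npz",im=im,d=d,**{k:st[k] for k in ("ee_pos","eef_rot")})
for t in ["lid_edge","mark_tip","pointer_tip"]:
    r=ctrl.spot_point(t,n)
    for x in r[:1]:
        p=x["point"]; u,v=np.int32(np.round(p)); dd=d[v,u]
        print(t,round(x["conf"],2),np.round(p,1),deproj([p],[dd],n,st).round(4))
c=im[120:240,170:350]; cv2.imwrite("pics/w5.png",cv2.resize(c,None,fx=4.4,fy=4.4,interpolation=cv2.INTER_CUBIC))
n="side";im,d=ctrl.capture(n); r=ctrl.cut_out("holder",n); P=mpts(r[0]["pixels"],d,n); print(np.percentile(P,[3,50,97],axis=0).round(3).tolist())
```

```text
13.825 [ 0.48625075 -0.17569786  0.10024809] [ 2.88632279e+00  2.99097821e-03 -3.12987439e+00] [-2.82800197  3.64179769  9.18458154] 0.5805851361981494
lid_edge 0.63 [258.6 228. ] [[ 0.4572 -0.1846  0.1262]]
mark_tip 0.4 [238.9 174. ] [[ 0.4474 -0.1843  0.0842]]
pointer_tip 0.89 [243.8 172.8] [[ 0.4476 -0.1813  0.0815]]
[[0.446, -0.196, 0.065], [0.469, -0.15, 0.096], [0.514, -0.14, 0.133]]
```

View pics/w5.png

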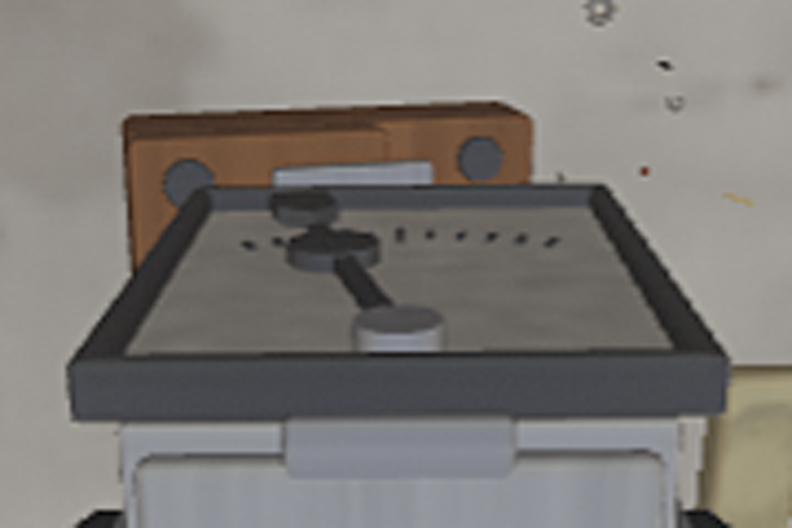

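Run:
```python
from h import *
out=[]
for f in ("w4.npz","w5.npz"):
    w=np.load(f); st={k:w[k] for k in ("ee_pos","eef_rot")}
    Rt=R.from_euler('xyz',st["eef_rot"]).as_matrix()
    # tool coords: dial plane tx=+0.0365 ; z tool down; pivot at 64 above foot: tool z=+0.049-0.064
    g=np.array([[0.036,ty,-.015+r] for r in np.linspace(.005,.055,500) for ty in (0,)])
    Y,Z=np.meshgrid(np.linspace(-.028,.012,400),np.linspace(.01,.06,500))
    P=np.stack([np.full(Y.shape,.0362),Y-.0006,-.0152+Z],-1).reshape(-1,3)@Rt.T+st["ee_pos"]
    uv=proj(P,"wrist",st).astype(np.float32).reshape(500,400,2)
    q=cv2.remap(w["im"],uv[...,0],uv[...,1],cv2.INTER_CUBIC); q=cv2.convertScaleAbs(q,alpha=1.8)
    for a in (0,5,10,15,20,25):   # 10 px/mm, pivot at (280,-100)
        s,c=np.sin(np.radians(a)),np.cos(np.radians(a)); 
        cv2.line(q,(int(280-340*s),int(-100+340*c)),(int(280-600*s),int(-100+600*c)),(0,0,255) if a else (0,255,0),1)
    for r in (400,440): cv2.circle(q,(280,-100),r,(255,0,0),1)
    out.append(q)
cv2.imwrite("pics/r.png",np.hstack(out))
```

```text
(no output)
```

View pics/r.png

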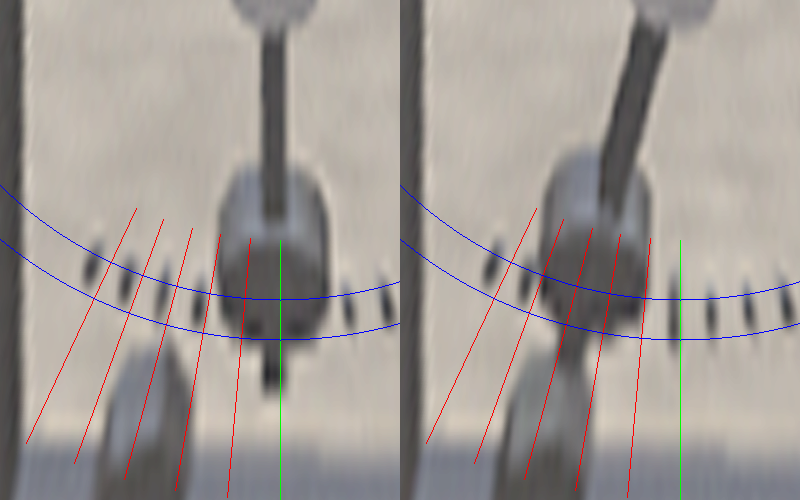

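Run:
```python
from h import *
st=ctrl.get_state(); print(st["clock"],st["ee_pos"],st["force"],np.abs(st["joint_vel"]).max())
ctrl.hand_in()
print(ctrl.get_state()["force"])
```

```text
14.125 [ 0.48624295 -0.17567245  0.10024479] [-2.82413466  3.15939311  9.1131356 ] 0.002739381693009497
the job is handed in; nothing more can be done
the job is handed in; nothing more can be done
```

The job is handed in, with the arm at rest and still holding the holder on the stud, rocked until the pointer sits on the mark. No verdict came back, so what follows rests on my own measurements.

- **Lid:** I pressed it shut with the holder on the bench. Its top then measured 76 mm above the bench, which is the shut height.
- **Placing:** I gripped the holder by its sides at 60 N and set it level on the stud. Its foot was about 1 mm across and 2–3 mm along from the stud's centre, with the dial facing the robot.
- **Rocking:** I rolled it 14.6° about the stud with the grip unchanged, and the gripper opening and the picture showed no slip.
- **Last checks (at 14.1 s):** The vertical push on the stud was about 14 N, against limits of 0.3 to 25 N. In a rectified close-up, the pointer tip lay on the tip of the mark tab.
- **Uncertainty:** My estimates of the mark angle ranged from 13.3° to 15.7°, so the pointer could be off by up to about 1.3°. The limit is 3.4°. One trained-network reading from an earlier picture suggested about 16°, but I gave it little weight because it came from a poorer view.
- **Not checked:** I did not look again at where the bystanders stood at the end, but nothing was bumped on the way as far as the wrist force showed.

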